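# Clip the lock-off snap hook onto the press's gauge block

### The arm

A 6-joint arm with a two-finger parallel gripper is mounted at the origin on the work surface. World frame = base frame: x ahead of the robot, y to its left, z up, the work surface at z = 0. Lengths are in m, angles in degrees, forces in N, time in s.
With the tool pointing down it reaches from about 0.225 to 0.875 m from the base axis. Payload 3.4 kg.
Tool frame: the origin (TCP) lies on the centre line of the jaws, within the pads' length; the fingertips stand 25 mm ahead of it and the grasp point (between the pads) lies 6 mm ahead of it (arm.tcp_to_tips is the z of the fingertips in the tool frame, in m); z points along the fingers, y is the direction in which the jaws open and shut (so a half turn about z gives the same grasp; the last joint's range is limited). The gripper opens to 85 mm and grips with 20 to 120 N. Pads are 22 mm wide; open, the fingers measure 114 mm over their backs; the gripper's body (76 mm by 85 mm) begins 54 mm behind the grasp point. The pads swing forward as they close: fully open they stand 13 mm farther back than shut.
Start: joints at [-82.792, 15.808, 86.224, -0, 77.962, -6.933], TCP at [0.14, -0.558, 0.256] pointing down, gripper open.
Joint ranges: [-165.64, 165.64], [-43.16, 119.46], [12.63, 154.43], [-67.54, 247.53], [6.08, 155.33], [-154.97, 154.97]. Speed limits (degrees/s): [147.25, 147.25, 180, 180, 180, 180].

### API

Orientations are given as [roll, pitch, yaw] about the fixed x, y, z axes, in that order (R = Rz(yaw) Ry(pitch) Rx(roll)).
In Python, from cell import arm, camera gives the robot as it stands.
- The arm moves only by the tool step_arm, never from a script. Its argument "plan" is a list of rows, each an object of numbers: "fingers": the opening, from 0 (shut) to 1 (fully open); "dx", "dy", "dz": the shift along the tool's x, y, z in mm; "roll": the turn about the tool's z in degrees. In form: [{"fingers": .., "dx": .., "dy": .., "dz": .., "roll": ..}, ...]. A call has 1 to 12 rows; each row shifts and turns the commanded pose from where the row before left it, along the tool's axes as they then stand; what a row does not reach is not made up. A row lasts 1/12 s, in which the tool goes at most 41.7 mm and 7.16 degrees, less where a joint would pass 70% of its speed; a pose out of reach is approached as far as the arm can. A call with a gripper value outside its range is refused whole. The fingers move at their own pace and stop on an object; "newtons" is the grip in N (left out, the last holds). Time passes only in rows, so rows that do not move let the fingers close. It gives the time, the measured TCP pose, the force and the opening at its end, in the units of the state.
- arm.get_state(): the state, without advancing time (a new reading comes with each control period).
- camera(name): name is "scene" or "top"; returns a dict with "color" (400x640x3 uint8, blue, green, red), "K" (3x3 intrinsics, pixels), "dist" ([k1, k2, p1, p2, k3] as OpenCV has them; the pictures are not rectified), "rvec" (rotation vector, rad) and "tvec" (3), from world to camera coordinates, as OpenCV has them. Camera axes: x right, y down, z forward; pixel columns grow to the right and rows downward; lengths in m; the calibration is good to about 2 mm. A picture is of the moment at which its call begins. There is no depth.
- arm.sign_off(): hands the job in, once; it reports no verdict.
The state is a dict: "time_s": time; "qpos": joint angles; "qd": joint speeds; "joint_torque": joint torques, N m; "eef_pos": TCP position; "orientation": TCP orientation; "wrist_force": force on the tool from outside, world axes, zero at the start; "torque": the same for the moment, N m; "width": finger opening in m.
Only numpy, scipy, OpenCV 4.12 (cv2) and the standard library are available. Lean on these libraries where they do the work, as an engineer would, in place of code of your own. Each camera call takes 0.05 s, during which the arm holds its last target.

### The job

Lock off the press's gauge block: pick up the steel snap hook (the one with a sprung gate closing its nose, not the open hook) and push its nose onto the upright bar of the eye in front of the blue block that carries the round pressure gauge, so that the gate gives way and snaps shut again with the bar inside the loop. Leave the hook lying flat on the bench, clipped on, and let go of it.

Things in the scene. Friction and masses are not known exactly. Their poses are not given: they have to be found in the camera images.
- snap_hook: Steel snap hook, 0.32 kg, flat on the bench, 164 x 64 mm, nose away from the robot. Origin: underside, below mid-shank; x to the nose, y left, z up. Grip the shank from above: a block 20 mm wide (y), 22 tall, x = -27 to 23 mm. Ahead is a closed loop of 14 mm round bar, open inside from x = 42 to 116 mm, y = -18 to 18; nose end x = 137. Unwanted: a J-shaped open hook without gate, a shackle.
- loop_seat (a point): Point inside the snap hook's loop, at underside level, x = 58, y = -2 mm of the hook, same axes: where the eye's bar should end up. The bar enters through the nose along the hook's x; 10 mm off sideways still enters. The gate snaps shut once the bar is nearer than 14 mm ahead of this point; the back of the loop stops the bar 11 mm behind it.
- gate (a joint): The snap hook's gate: a brass 8 mm round bar closing the 36 mm wide mouth between the jaws, hinged on the left jaw at x = 120, y = 22 mm of the hook, swinging inwards only. 0 is shut, 1.45 rad fully open. A weak spring shuts it: 2 to 3 N from the bar pushes it open.
- eye_bar (a point): Foot of the wanted eye's upright bar, at its centre on the bench. Fixed steel, 10 mm thick, 72 mm high, there bent back level into the blue block (100 mm wide, 85 high, round gauge on top) whose face is 105 mm behind the bar; clear below 65 mm. x points from bar to block, z up: the hook comes on along +x. The like eye before the block with a black star knob is the wrong one.
There are look-alikes about, which are no part of the job. Leave any orange look-alike of the snap_hook alone. Leave any turquoise look-alike of the part that bears eye_bar alone.

How it is judged:
By the outcome, as a careful person would: the job done as asked, in the order asked, and still so for the second after the job is handed in, with the robot touching nothing.
It also fails if it takes over 43 s, if anything falls off the work surface, if the arm or the gripper's body presses on something with over 40 N, if the wrist force passes 120 N, or if a joint passes its speed limit or range.

## Working session

There is one attempt and no reset: what is moved stays moved. The work goes in short steps, Python scripts to look and compute and a tool call to move; the robot and the scene stay as the last step left them, time stands still between calls to the robot, and variables do not carry over. Pictures are saved under pics/ and viewed, and the job is handed in when it is done.

Besides the shell and the picture viewer there is one more tool, called after ">>>" as name([rows], argument=value, ...), one row to a line, values as JSON. step_arm: Moves the arm, as the interface text tells. Its arguments: {"type":"object","properties":{"plan":{"type":"array","items":{"type":"object","properties":{"fingers":{"type":"number"},"dx":{"type":"number"},"dy":{"type":"number"},"dz":{"type":"number"},"roll":{"type":"number"}}}},"newtons":{"type":"number"}},"required":["plan"]}

```bash
ls; mkdir -p pics
python3 - <<'E'
from cell import arm,camera
import cv2
for n in("scene","top"):
    c=camera(n); cv2.imwrite(f"pics/{n}0.png",c["color"]); print(n,c["K"].tolist(),c["dist"],c["rvec"],c["tvec"])
print(arm.get_state(), arm.tcp_to_tips)
E
```

```text
pics
scene [[408.9871888317297, 0.0, 321.27851613590866], [0.0, 408.9871888317297, 203.4605621625833], [0.0, 0.0, 1.0]] [-0.05948119  0.          0.          0.          0.        ] [ 1.38731277  2.20542742 -0.87619455] [ 0.19842166 -0.2252841   1.25076474]
top [[417.05900179732686, 0.0, 322.4968739828242], [0.0, 417.05900179732686, 198.7373183758894], [0.0, 0.0, 1.0]] [-0.04911449  0.          0.          0.          0.        ] [ 2.1879427  -2.20046115  0.06166804] [-0.02549115  0.36391975  1.16994801]
{'time_s': 0.1, 'qpos': array([-8.27934617e+01,  1.58436607e+01,  8.62882029e+01,  1.58794045e-04,
        7.79633161e+01, -6.93238726e+00]), 'qd': array([ 0.02271139, -0.18308203, -0.15053959, -0.0274252 , -0.02374862,
        0.00702125]), 'joint_torque': array([ 4.39117784e-04, -4.17700446e+01, -2.46404636e+01, -2.50555713e-04,
        5.78624080e-03, -6.05767596e-06]), 'eef_pos': array([ 0.14040158, -0.55714245,  0.25552791]), 'orientation': array([-1.79905535e+02, -1.16421116e-02,  1.41388827e+01]), 'wrist_force': array([-0.06585138, -0.31381472, -0.08904127]), 'torque': array([ 0.01660538, -0.01119253, -0.03487314]), 'width': 0.08538847263663218} 0.025
```

View pics/scene0.png

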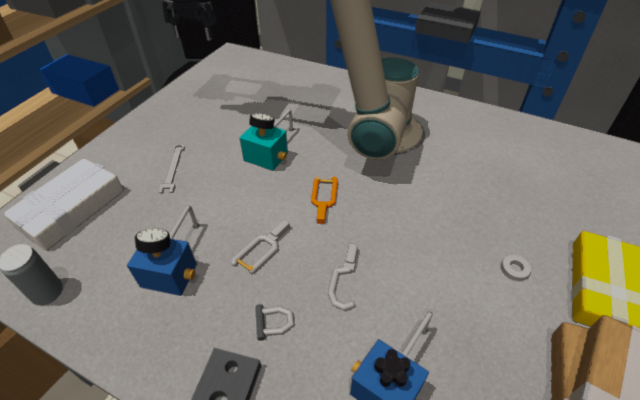

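View pics/top0.png

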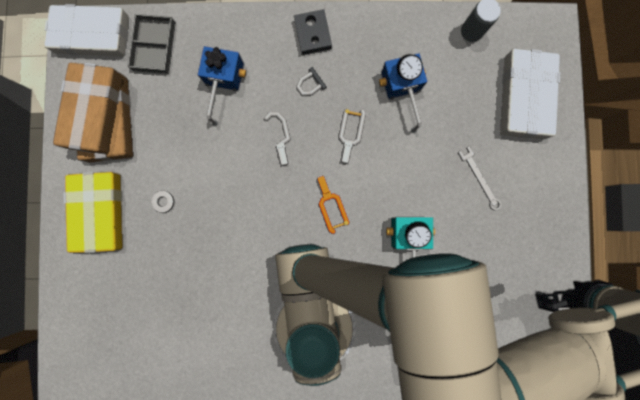

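Top view: the snap hook is at about (351,136), with its brass gate at (352,112). The gauge block is at (405,75) and its eye bar is near (417,128). In the scene view the hook is at (262,246) and the eye bar near (193,215). I'll zoom in on both.

Run:
```python
import cv2,numpy as np
t=cv2.imread("pics/top0.png")[40:175,320:455]; s=cv2.imread("pics/scene0.png")[190:310,120:300]
cv2.imwrite("pics/t0z.png",cv2.resize(t,None,fx=4.4,fy=4.4,interpolation=cv2.INTER_CUBIC))
cv2.imwrite("pics/s0z.png",cv2.resize(s,None,fx=4.4,fy=4.4,interpolation=cv2.INTER_CUBIC))
```

```text
(no output)
```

View pics/t0z.png

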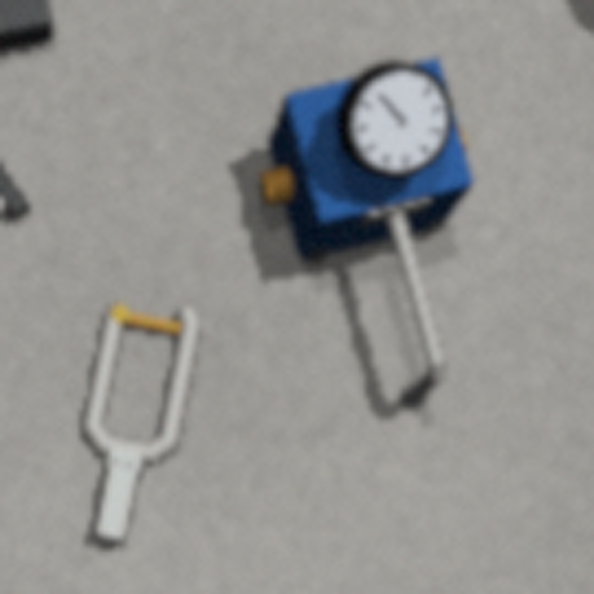

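View pics/s0z.png

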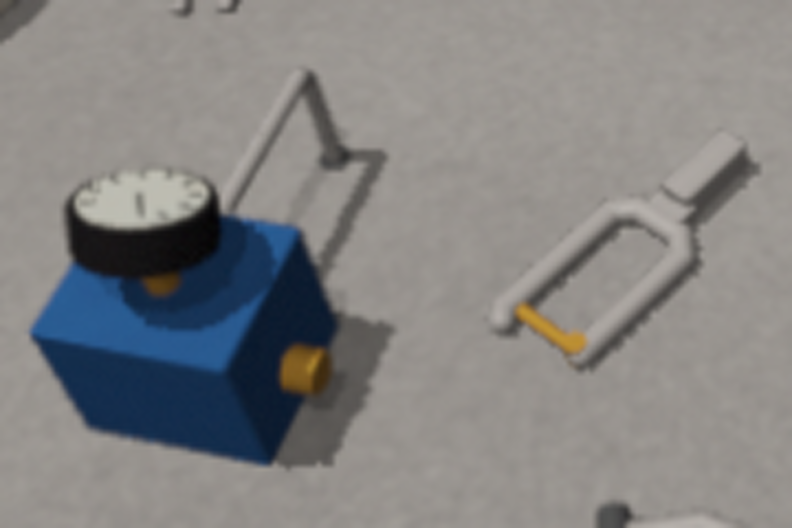

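```bash
cat > h.py <<'E'
import numpy as np,cv2
from cell import arm,camera
def ray(c,uv):
    n=cv2.undistortPoints(np.array(uv,float).reshape(-1,1,2),c["K"],np.array(c["dist"])).reshape(-1,2)
    R=cv2.Rodrigues(np.array(c["rvec"]))[0]; o=-R.T@np.ravel(c["tvec"])
    return o,np.c_[n,np.ones(len(n))]@R
def onplane(c,uv,z):
    o,d=ray(c,uv); return o+d*((z-o[2])/d[:,2])[:,None]
def tri(c1,uv1,c2,uv2):
    o1,d1=ray(c1,uv1);o2,d2=ray(c2,uv2);d1=d1[0]/np.linalg.norm(d1[0]);d2=d2[0]/np.linalg.norm(d2[0])
    st=np.linalg.lstsq(np.c_[d1,-d2],o2-o1,rcond=None)[0]
    p,q=o1+st[0]*d1,o2+st[1]*d2; return (p+q)/2,np.linalg.norm(p-q)
def proj(c,P): return cv2.projectPoints(np.array(P,float).reshape(-1,1,3),np.array(c["rvec"]),np.array(c["tvec"]),c["K"],np.array(c["dist"]))[0].reshape(-1,2)
E
python3 - <<'E'
from h import *
T=camera("top");S=camera("scene")
def z2t(x,y): return [320+(x+.5)/4.4-.5,40+(y+.5)/4.4-.5]
def z2s(x,y): return [120+(x+.5)/4.4-.5,190+(y+.5)/4.4-.5]
for n,a,b in [("bar top bend",z2t(437,360),z2s(306,74)),("foot",z2t(417,392),z2s(335,158)),
 ("bar into block",z2t(396,212),z2s(228,205)),
 ("block rear top mid",z2t(111,538),z2s(733,146)),("gate hinge",z2t(120,313),z2s(574,344)),("right nose",z2t(190,316),z2s(504,318)),
 ("block front top mid",z2t(125,460),z2s(679,198))]:
    p,e=tri(T,a,S,b); print(n,p.round(4),e.round(4),"top on z0",onplane(T,a,0)[0].round(4),"z.022",onplane(T,a,.022)[0].round(4),"z.011",onplane(T,a,.011)[0].round(4),"S z0",onplane(S,b,0)[0].round(4))
im=T["color"]; hsv=cv2.cvtColor(im,cv2.COLOR_BGR2HSV)
# bright mask in hook region
g=im.min(2)
roi=np.zeros(g.shape,bool);roi[100:170,330:375]=1
for th in(180,190,200):
    m=((g>th)&roi).astype(np.uint8); print(th,m.sum(),)
    for r in range(104,168,3): 
        x=np.where(m[r])[0]; print(r,x.tolist()) if th==180 else 0
print(im[150:153,335:360,1])
E
```

```text
bar top bend [ 0.5671 -0.2877  0.0736] 0.0068 top on z0 [ 0.587  -0.3082  0.    ] z.022 [ 0.5816 -0.3029  0.022 ] z.011 [ 0.5843 -0.3055  0.011 ] S z0 [ 0.5188 -0.3433  0.    ]
foot [ 0.5638 -0.2917  0.    ] 0.0063 top on z0 [ 0.5656 -0.2945  0.    ] z.022 [ 0.5607 -0.2895  0.022 ] z.011 [ 0.5632 -0.292   0.011 ] S z0 [ 0.5628 -0.2885  0.    ]
bar into block [ 0.6579 -0.2625  0.0803] 0.0077 top on z0 [ 0.6865 -0.2832  0.    ] z.022 [ 0.6794 -0.2784  0.022 ] z.011 [ 0.683  -0.2808  0.011 ] S z0 [ 0.6153 -0.3207  0.    ]
block rear top mid [ 0.4676 -0.0903  0.0105] 0.0031 top on z0 [ 0.4698 -0.0923  0.    ] z.022 [ 0.4667 -0.0911  0.022 ] z.011 [ 0.4683 -0.0917  0.011 ] S z0 [ 0.4595 -0.0938  0.    ]
gate hinge [ 0.6155 -0.0981  0.0108] 0.002 top on z0 [ 0.6189 -0.0996  0.    ] z.022 [ 0.613  -0.0983  0.022 ] z.011 [ 0.616  -0.0989  0.011 ] S z0 [ 0.6094 -0.1024  0.    ]
right nose [ 0.6145 -0.1433  0.004 ] 0.0045 top on z0 [ 0.6167 -0.1457  0.    ] z.022 [ 0.6109 -0.1435  0.022 ] z.011 [ 0.6138 -0.1446  0.011 ] S z0 [ 0.6116 -0.1433  0.    ]
block front top mid [ 0.5164 -0.0977  0.0163] 0.0072 top on z0 [ 0.5212 -0.1019  0.    ] z.022 [ 0.5171 -0.1005  0.022 ] z.011 [ 0.5191 -0.1012  0.011 ] S z0 [ 0.5044 -0.1022  0.    ]
180 147
104 []
107 []
110 []
113 [363]
116 [345]
119 [344, 362]
122 [344]
125 [343, 361]
128 [342, 360]
131 [342, 360]
134 [341, 359]
137 [342]
140 [344, 345]
143 [346, 347, 348, 349, 350, 351]
146 [346, 347, 348, 349, 350]
149 [345, 346, 347, 348, 349]
152 [345, 346, 347, 348]
155 [344, 345, 346, 347, 348]
158 [343, 344, 345, 346, 347]
161 []
164 []
167 []
190 70
200 0
[[159 157 158 158 157 155 144 108 115 170 197 201 202 200 191 161 146 153
  159 158 156 158 158 158 158]
 [160 161 161 159 157 151 125 101 120 179 198 203 202 201 186 155 151 159
  158 157 160 161 160 157 158]
 [163 161 160 158 156 147 113  99 131 184 198 200 198 198 182 150 153 159
  159 157 160 161 161 158 156]]
```

```bash
cat > meas.py <<'E'
from h import *
def warp(c,z,x0,y0,L=300,mm=0.5):
    # metric rectification of plane z: u = y-decreasing right, v= x-decreasing down
    n=int(L/mm); jj,ii=np.meshgrid(np.arange(n),np.arange(n))
    P=np.stack([x0+L/1000-ii*mm/1000, y0+L/1000-jj*mm/1000, np.full(ii.shape,z)],-1).reshape(-1,3)
    uv=proj(c,P).astype(np.float32).reshape(n,n,2)
    return cv2.remap(c["color"],uv[...,0],uv[...,1],cv2.INTER_CUBIC)
def toW(px,x0,y0,L=300,mm=0.5): # px (u,v)
    return np.array([x0+L/1000-px[1]*mm/1000,y0+L/1000-px[0]*mm/1000])
E
python3 - <<'E'
from meas import *
T=camera("top");S=camera("scene")
x0,y0=.42,-.2
for n,c in(("t",T),("s",S)):
    w=warp(c,.022,x0,y0); cv2.imwrite(f"pics/w_{n}_hook22.png",w)
    m=(w.min(2)>(178 if n=="t" else 150)).astype(np.uint8)
    m=cv2.morphologyEx(m,cv2.MORPH_OPEN,np.ones((15,15)))
    for k in cv2.findContours(m,cv2.RETR_EXTERNAL,cv2.CHAIN_APPROX_NONE)[0]:
        if cv2.contourArea(k)>400:
            r=cv2.minAreaRect(k); print(n,toW(r[0],x0,y0).round(4),np.array(r[1])*.5,r[2])
w=warp(T,.072,.45,-.4); cv2.imwrite("pics/w_t_eye72.png",w)
w=warp(S,.072,.45,-.4); cv2.imwrite("pics/w_s_eye72.png",w)
w=warp(T,.0,.45,-.4); cv2.imwrite("pics/w_t_eye0.png",w)
w=warp(S,.0,.45,-.4); cv2.imwrite("pics/w_s_eye0.png",w)
a=[cv2.imread(f"pics/w_{q}_hook22.png")[:420,100:500] for q in"ts"]; cv2.imwrite("pics/wh.png",np.hstack(a))
a=[cv2.imread(f"pics/w_{q}_eye72.png")[100:,100:500] for q in"ts"]; cv2.imwrite("pics/we.png",np.hstack(a))
a=[cv2.imread(f"pics/w_{q}_eye0.png")[100:,100:500] for q in"ts"]; cv2.imwrite("pics/we0.png",np.hstack(a))
# turquoise block and brass hook positions
hsv=cv2.cvtColor(T["color"],cv2.COLOR_BGR2HSV)
m=cv2.inRange(hsv,(80,120,60),(97,255,255)); m[:200]=0;m[255:]=0;m[:,:380]=0;m[:,440:]=0
ys,xs=np.where(m);print("turq",xs.min(),xs.max(),ys.min(),ys.max(),onplane(T,[[xs.min(),ys.min()],[xs.max(),ys.min()],[xs.max(),ys.max()],[xs.min(),ys.max()]],.085).round(3))
E
```

```text
t [0.4941 0.0876] [60.06804657 17.39827538] 81.11934661865234
t [ 0.4984 -0.0976] [18.63868713 58.50040054] 7.3737664222717285
s [0.4883 0.0882] [47.14128876 15.42164421] 78.17850494384766
s [ 0.4923 -0.0925] [16.17958069 47.1659317 ] 11.309932708740234
s [0.5282 0.0937] [19.5 12.5] 90.0
s [ 0.5318 -0.1022] [36.62387466 17.93699074] 0.9877604246139526
turq 395 432 217 248 [[ 0.31  -0.219  0.085]
 [ 0.309 -0.318  0.085]
 [ 0.228 -0.316  0.085]
 [ 0.228 -0.218  0.085]]
```

View pics/wh.png

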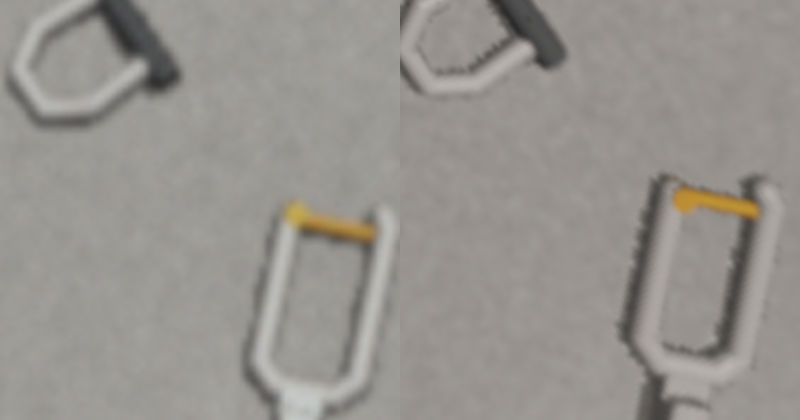

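View pics/we.png

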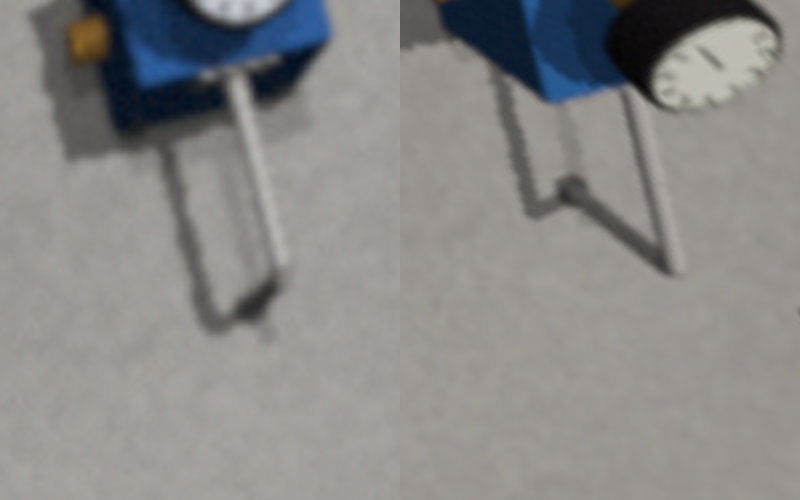

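View pics/we0.png

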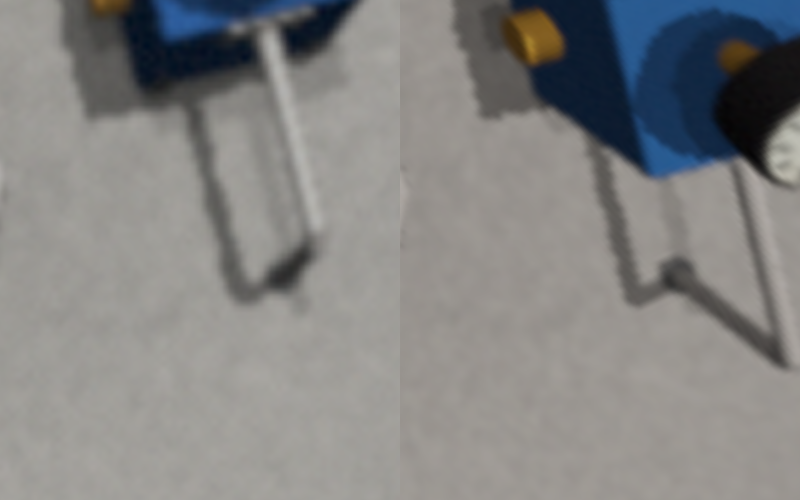

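Run:
```python
from meas import *
T=camera("top");S=camera("scene")
x0,y0=.42,-.2
def fit(w,th,box,x0,y0,inv=False):
    u0,v0,u1,v1=box; g=w.min(2).astype(float); m=(g>th); 
    pts=[]
    for v in range(v0,v1):
        u=np.where(m[v,u0:u1])[0]
        if len(u)>5: pts.append((u0+(u[0]+u[-1])/2,v,len(u)))
    pts=np.array(pts,np.float32); d=cv2.fitLine(pts[:,:2],cv2.DIST_HUBER,0,.01,.01).ravel()
    ang=np.degrees(np.arctan2(d[0],d[1])) ; ang=(ang+90)%180-90
    return ang, toW(d[2:],x0,y0).round(4), np.median(pts[:,2])*.5, len(pts)
# hook warp at z .011, full coordinates
for n,c,th in(("t",T,172),("s",S,158)):
    for z in (.011,):
        w=warp(c,z,x0,y0); 
        cv2.imwrite(f"pics/w_{n}_h11.png",w[150:,250:550])
        # predicted jaw mid lines
        for nm,(lx,ly) in {"L":(80,25),"R":(80,-25)}.items():
            a=np.radians(-11);P=np.array([.4925,-.0955])+np.array([np.cos(a)*lx-np.sin(a)*ly,np.sin(a)*lx+np.cos(a)*ly])/1000
            u=(y0+.3-P[1])/.0005; v=(x0+.3-P[0])/.0005
            try: print(n,nm,fit(w,th,(int(u-25),int(v-45),int(u+25),int(v+45)),x0,y0))
            except Exception as e: print(n,nm,e)
    w=warp(c,.022,x0,y0)
    P=(.4925,-.0955);u=(y0+.3-P[1])/.0005; v=(x0+.3-P[0])/.0005
    print(n,"blk",fit(w,178 if n=="t" else 158,(int(u-30),int(v-35),int(u+30),int(v+35)),x0,y0))
    g=w.min(2)
    for r in range(int(v-70),int(v+75),5):
        print(r,round(x0+.3-r*.0005,4),g[r,int(u-30):int(u+31):4]) if n=="t" else 0
    # brass gate centroid
    hsv=cv2.cvtColor(c["color"],cv2.COLOR_BGR2HSV); m=cv2.inRange(hsv,(12,110,90),(35,255,255))
    b=(335,100,375,125) if n=="t" else (225,255,260,275); mm=np.zeros_like(m); mm[b[1]:b[3],b[0]:b[2]]=1; m=m*mm
    ys,xs=np.where(m); print("gate",onplane(c,[[xs.mean(),ys.mean()]],.011).round(4))
# eye level bar
for n,c,th in(("t",T,165),("s",S,165)):
    w=warp(c,.072,.45,-.4)
    print(n,"eye",fit(w,th,(320,215,400,340),.45,-.4))
a=[cv2.imread(f"pics/w_{q}_h11.png") for q in"ts"]; cv2.imwrite("pics/wh11.png",np.hstack(a))
```

```text
t L (np.float32(-11.947937), array([ 0.5762, -0.0879], dtype=float32), np.float32(4.5), 90)
t R (np.float32(-11.922363), array([ 0.5668, -0.1369], dtype=float32), np.float32(4.5), 90)
t blk (np.float32(-11.958069), array([ 0.4923, -0.0954], dtype=float32), np.float32(14.0), 70)
384 0.528 [102 126 152 169 180 184 185 185 183 180 176 173 172 171 168 164]
389 0.5255 [ 98 105 125 142 158 173 185 190 191 191 190 190 188 187 184 179]
394 0.523 [109  97 102 115 132 159 185 194 196 194 194 194 192 193 191 186]
399 0.5205 [120  99  93  94 115 150 180 188 192 195 196 196 194 194 192 182]
404 0.518 [136 121 109 101 119 151 173 181 187 192 193 193 193 194 192 175]
409 0.5155 [148 141 126 111 124 152 170 180 186 188 186 184 184 187 186 164]
414 0.513 [152 148 133 111 118 148 175 183 189 190 187 183 183 185 179 154]
419 0.5105 [152 148 133 108 113 144 180 190 195 194 193 191 189 183 167 143]
424 0.508 [152 143 125 107 117 152 184 194 197 196 195 197 191 177 149 130]
429 0.5055 [151 133 112 107 128 163 188 195 197 196 195 195 187 170 139 127]
434 0.503 [147 125 105 110 139 174 191 195 197 197 197 1
[... 1402 characters left out ...]
.4555 [152 151 150 150 151 153 155 157 157 156 156 158 159 158 158 156]
gate [[ 0.6103 -0.1157  0.011 ]]
s L (np.float32(-11.469482), array([ 0.5762, -0.0859], dtype=float32), np.float32(3.5), 90)
s R (np.float32(-11.756683), array([ 0.5668, -0.1349], dtype=float32), np.float32(3.5), 90)
s blk (np.float32(-11.7916565), array([ 0.4933, -0.0923], dtype=float32), np.float32(11.5), 70)
gate [[ 0.6128 -0.1131  0.011 ]]
t eye (np.float32(14.57328), array([ 0.6073, -0.2824], dtype=float32), np.float32(4.0), 119)Traceback (most recent call last):
  File "<stdin>", line 37, in <module>
  File "<stdin>", line 10, in fit
IndexError: too many indices for array: array is 1-dimensional, but 2 were indexed
```

>>> step_arm([
  {"fingers":1,"dx":22.8,"dy":-18.1},
  {"dx":22.8,"dy":-18.1},
  {"dx":22.8,"dy":-18.1},
  {"dx":22.8,"dy":-18.1},
  {"dx":22.8,"dy":-18.1},
  {"dx":22.8,"dy":-18.1},
  {"dx":22.8,"dy":-18.1},
  {"dx":22.8,"dy":-18.1},
  {"dx":22.8,"dy":-18.1},
  {"dx":22.8,"dy":-18.1},
  {"dx":22.8,"dy":-18.1},
  {"dx":22.8,"dy":-18.1},
], newtons=60)

```text
schema error: expected keys fingers, dx, dy, dz, roll
```

>>> step_arm([
  {"dx":22.8,"dy":-18.1},
  {"dx":22.8,"dy":-18.1},
  {"dx":22.8,"dy":-18.1},
  {"dx":22.8,"dy":-18.1,"dz":10},
  {"dx":22.8,"dy":-18.1,"dz":10},
  {"dx":22.8,"dy":-18.1,"dz":15},
  {"dx":22.8,"dy":-18.1,"dz":15},
  {"dx":22.8,"dy":-18.1,"dz":15},
  {"roll":6.5,"dz":15},
  {"roll":6.5,"dz":15},
  {"roll":6.5,"dz":15},
  {"roll":6.5,"dz":10},
])

```text
schema error: expected keys fingers, dx, dy, dz, roll
```

>>> step_arm([
  {},
  {},
])

```text
schema error: expected keys fingers, dx, dy, dz, roll
```

>>> step_arm([
  {"fingers":1,"dx":22.8,"dy":-18.1,"dz":0,"roll":0},
  {"fingers":1,"dx":22.8,"dy":-18.1,"dz":0,"roll":0},
  {"fingers":1,"dx":22.8,"dy":-18.1,"dz":0,"roll":0},
  {"fingers":1,"dx":22.8,"dy":-18.1,"dz":0,"roll":0},
  {"fingers":1,"dx":22.8,"dy":-18.1,"dz":0,"roll":0},
  {"fingers":1,"dx":22.8,"dy":-18.1,"dz":0,"roll":0},
  {"fingers":1,"dx":22.8,"dy":-18.1,"dz":0,"roll":0},
  {"fingers":1,"dx":22.8,"dy":-18.1,"dz":0,"roll":0},
  {"fingers":1,"dx":22.8,"dy":-18.1,"dz":0,"roll":0},
  {"fingers":1,"dx":22.8,"dy":-18.1,"dz":0,"roll":0},
  {"fingers":1,"dx":22.8,"dy":-18.1,"dz":0,"roll":0},
  {"fingers":1,"dx":22.8,"dy":-18.1,"dz":0,"roll":0},
], newtons=60)

```text
time_s: 1.4
eef_pos: [0.3534, -0.2789, 0.2565]
orientation: [180.0, -0.0, 14.1]
wrist_force: [1.1, -0.3, -0.5]
width: 0.0857
```

>>> step_arm([
  {"fingers":1,"dx":22.8,"dy":-18.1,"dz":0,"roll":0},
  {"fingers":1,"dx":22.8,"dy":-18.1,"dz":0,"roll":0},
  {"fingers":1,"dx":22.8,"dy":-18.1,"dz":0,"roll":0},
  {"fingers":1,"dx":22.8,"dy":-18.1,"dz":10,"roll":0},
  {"fingers":1,"dx":22.8,"dy":-18.1,"dz":10,"roll":0},
  {"fingers":1,"dx":22.8,"dy":-18.1,"dz":15,"roll":0},
  {"fingers":1,"dx":22.8,"dy":-18.1,"dz":15,"roll":0},
  {"fingers":1,"dx":22.8,"dy":-18.1,"dz":15,"roll":0},
  {"fingers":1,"dx":0,"dy":0,"dz":15,"roll":6.5},
  {"fingers":1,"dx":0,"dy":0,"dz":15,"roll":6.5},
  {"fingers":1,"dx":0,"dy":0,"dz":15,"roll":6.5},
  {"fingers":1,"dx":0,"dy":0,"dz":10,"roll":6.5},
])

```text
time_s: 2.4
eef_pos: [0.4937, -0.0946, 0.1349]
orientation: [-180.0, 0.1, -12.1]
wrist_force: [0.1, -0.6, -0.1]
width: 0.0856
```

>>> step_arm([
  {"fingers":1,"dx":0,"dy":0,"dz":0,"roll":0},
  {"fingers":1,"dx":0,"dy":0,"dz":0,"roll":0},
])

```text
time_s: 2.57
eef_pos: [0.494, -0.0951, 0.136]
orientation: [-180.0, 0.1, -11.7]
wrist_force: [0.1, -0.5, 0.1]
width: 0.0854
```

>>> step_arm([
  {"fingers":0.7,"dx":0,"dy":0,"dz":15,"roll":0},
  {"fingers":0.7,"dx":0,"dy":0,"dz":20,"roll":0},
  {"fingers":0.7,"dx":0,"dy":0,"dz":20,"roll":0},
  {"fingers":0.7,"dx":0,"dy":0,"dz":20,"roll":0},
  {"fingers":0.7,"dx":0,"dy":0,"dz":15,"roll":0},
  {"fingers":0.7,"dx":0,"dy":0,"dz":10,"roll":0},
  {"fingers":0.7,"dx":0,"dy":0,"dz":6,"roll":0},
  {"fingers":0.7,"dx":0,"dy":0,"dz":0,"roll":0},
])

```text
time_s: 3.23
eef_pos: [0.4943, -0.0953, 0.03]
orientation: [180.0, 0.0, -11.8]
wrist_force: [0.4, 0.1, 0.7]
width: 0.0593
```

Run:
```python
from h import *
print(arm.get_state()["eef_pos"],arm.get_state()["orientation"],arm.get_state()["wrist_force"],arm.get_state()["width"])
S=camera("scene"); cv2.imwrite("pics/s1.png",cv2.resize(S["color"][150:310,150:350],None,fx=4,fy=3.7,interpolation=cv2.INTER_CUBIC))
```

```text
[ 0.49425127 -0.09532424  0.03001451] [ 1.79998951e+02  3.29259674e-02 -1.17808617e+01] [0.36189245 0.13057232 0.65845783] 0.059338332642046576
```

View pics/s1.png

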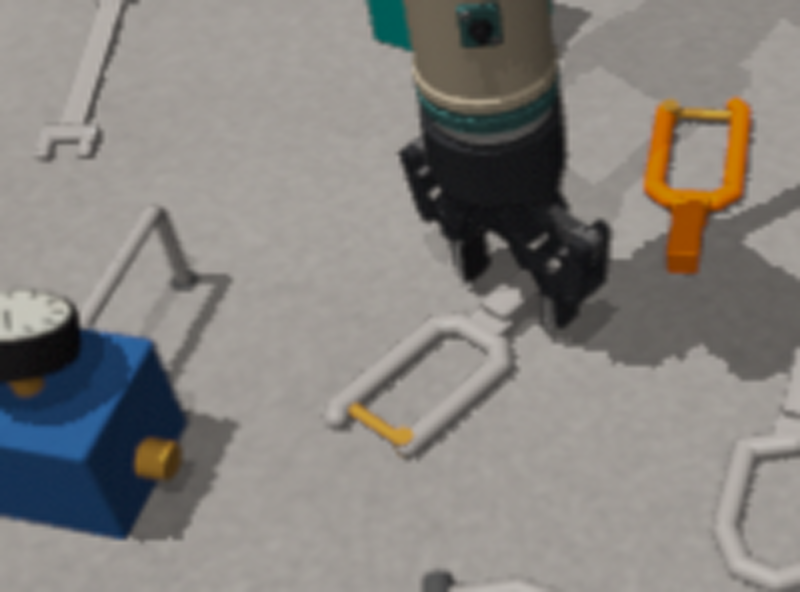

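The scene view (zoomed) shows the fingers either side of the shank, near (515,290), with the loop and gate clear ahead. I'll close now.

>>> step_arm([
  {"fingers":0.5,"dx":0,"dy":0,"dz":1.5,"roll":0},
  {"fingers":0,"dx":0,"dy":0,"dz":0,"roll":0},
  {"fingers":0,"dx":0,"dy":0,"dz":0,"roll":0},
  {"fingers":0,"dx":0,"dy":0,"dz":0,"roll":0},
  {"fingers":0,"dx":0,"dy":0,"dz":0,"roll":0},
  {"fingers":0,"dx":0,"dy":0,"dz":0,"roll":0},
  {"fingers":0,"dx":0,"dy":0,"dz":0,"roll":0},
  {"fingers":0,"dx":0,"dy":0,"dz":0,"roll":0},
])

```text
time_s: 3.95
eef_pos: [0.4948, -0.0953, 0.0297]
orientation: [180.0, -0.1, -11.8]
wrist_force: [-0.2, 1.1, 6.4]
width: 0.0188
```

>>> step_arm([
  {"fingers":0,"dx":0,"dy":0,"dz":-5,"roll":0},
  {"fingers":0,"dx":0,"dy":0,"dz":-10,"roll":0},
  {"fingers":0,"dx":0,"dy":0,"dz":-10,"roll":0},
  {"fingers":0,"dx":0,"dy":0,"dz":-5,"roll":0},
  {"fingers":0,"dx":0,"dy":0,"dz":0,"roll":0},
])

```text
time_s: 4.37
eef_pos: [0.4947, -0.0953, 0.0597]
orientation: [180.0, -0.1, -11.8]
wrist_force: [-0.0, -1.2, -2.7]
width: 0.0185
```

Run:
```python
from h import *
s=arm.get_state();print(s["eef_pos"],s["orientation"],s["wrist_force"],s["torque"],s["width"])
S=camera("scene"); cv2.imwrite("pics/s2.png",cv2.resize(S["color"][150:310,150:350],None,fx=4,fy=3.7,interpolation=cv2.INTER_CUBIC))
```

```text
[ 0.4946508  -0.09533782  0.05968204] [ 1.79980305e+02 -9.66465532e-02 -1.18487689e+01] [-0.00330732 -1.20488054 -2.71542123] [0.00918271 0.14908274 0.00257619] 0.018528356643522658
```

View pics/s2.png

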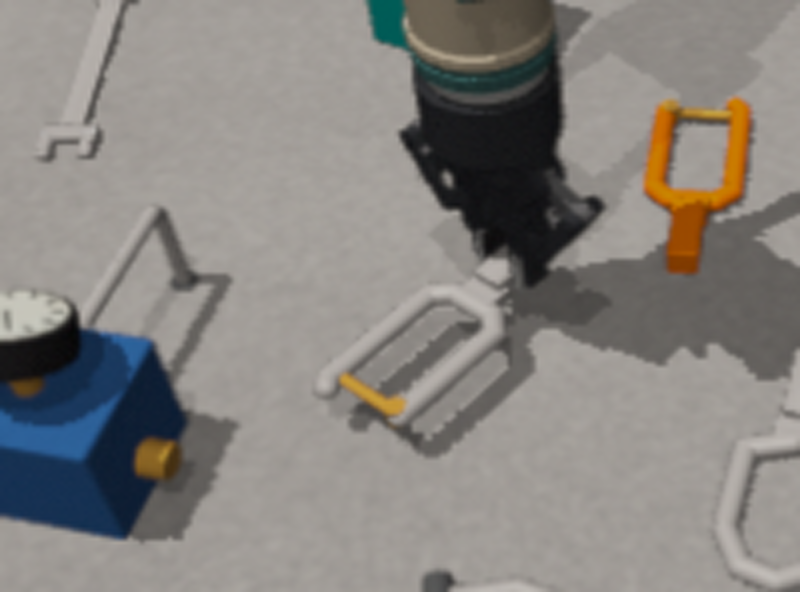

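The hook is held level with the gate shut: nose at (325,385), gate between (345,380) and (400,405). Next I turn it, back off and carry it to a point in front of the eye.

>>> step_arm([
  {"fingers":0,"dx":0,"dy":0,"dz":-8,"roll":-5},
  {"fingers":0,"dx":-5,"dy":0,"dz":-8,"roll":-5.3},
  {"fingers":0,"dx":-10,"dy":0,"dz":-8,"roll":-5.3},
  {"fingers":0,"dx":-10,"dy":0,"dz":-6,"roll":-5.3},
  {"fingers":0,"dx":-15,"dy":5,"dz":0,"roll":-5.4},
  {"fingers":0,"dx":-15,"dy":10,"dz":0,"roll":0},
  {"fingers":0,"dx":-15,"dy":10,"dz":0,"roll":0},
  {"fingers":0,"dx":-15,"dy":12,"dz":0,"roll":0},
  {"fingers":0,"dx":-15,"dy":15,"dz":0,"roll":0},
  {"fingers":0,"dx":-10,"dy":15,"dz":0,"roll":0},
  {"fingers":0,"dx":-10,"dy":15,"dz":0,"roll":0},
  {"fingers":0,"dx":-5,"dy":10,"dz":0,"roll":0},
])

```text
time_s: 5.42
eef_pos: [0.3935, -0.2087, 0.0882]
orientation: [-180.0, 0.1, 14.4]
wrist_force: [0.1, -0.5, -1.8]
width: 0.0183
```

Run:
```python
from h import *
s=arm.get_state();p=s["eef_pos"];print(p,s["orientation"],s["wrist_force"],s["width"])
y=np.radians(s["orientation"][2]);d=np.array([.397,-.333])-p[:2]
print("remaining tool dx,dy",d@[np.cos(y),np.sin(y)],d@[np.sin(y),-np.cos(y)])
```

```text
[ 0.39348448 -0.20874425  0.08824516] [-1.79971656e+02  7.31425806e-02  1.43938736e+01] [ 0.07280061 -0.51957096 -1.77213884] 0.018328481731082397
remaining tool dx,dy -0.027483110412500292 0.12122924448743642
```

>>> step_arm([
  {"fingers":0,"dx":-5,"dy":10,"dz":0,"roll":0},
  {"fingers":0,"dx":-5,"dy":18,"dz":0,"roll":0},
  {"fingers":0,"dx":-5,"dy":20,"dz":0,"roll":0},
  {"fingers":0,"dx":-5,"dy":20,"dz":5,"roll":0},
  {"fingers":0,"dx":-4,"dy":20,"dz":8,"roll":0},
  {"fingers":0,"dx":-3,"dy":18,"dz":10,"roll":0},
  {"fingers":0,"dx":0,"dy":10,"dz":10,"roll":0},
  {"fingers":0,"dx":0,"dy":5,"dz":8,"roll":0},
  {"fingers":0,"dx":0,"dy":0,"dz":7,"roll":0},
  {"fingers":0,"dx":0,"dy":0,"dz":0,"roll":0},
  {"fingers":0,"dx":0,"dy":0,"dz":0,"roll":0},
])

```text
time_s: 6.33
eef_pos: [0.398, -0.3299, 0.0401]
orientation: [-179.8, 0.1, 14.5]
wrist_force: [-0.6, -0.2, -3.3]
width: 0.0183
```

Run:
```python
from h import *
s=arm.get_state();p=s["eef_pos"];print(p,s["orientation"],s["wrist_force"],s["width"])
T=camera("top");S=camera("scene"); cv2.imwrite("pics/s3.png",cv2.resize(S["color"][120:280,120:320],None,fx=4,fy=3.7,interpolation=cv2.INTER_CUBIC))
cv2.imwrite("pics/t3.png",cv2.resize(T["color"][40:220,360:490],None,fx=3.3,fy=3.3,interpolation=cv2.INTER_CUBIC))
```

```text
[ 0.39800703 -0.32991019  0.04009871] [-1.79839446e+02  7.14475065e-02  1.44816195e+01] [-0.5512722  -0.17002311 -3.27123   ] 0.018336938780291964
```

View pics/s3.png

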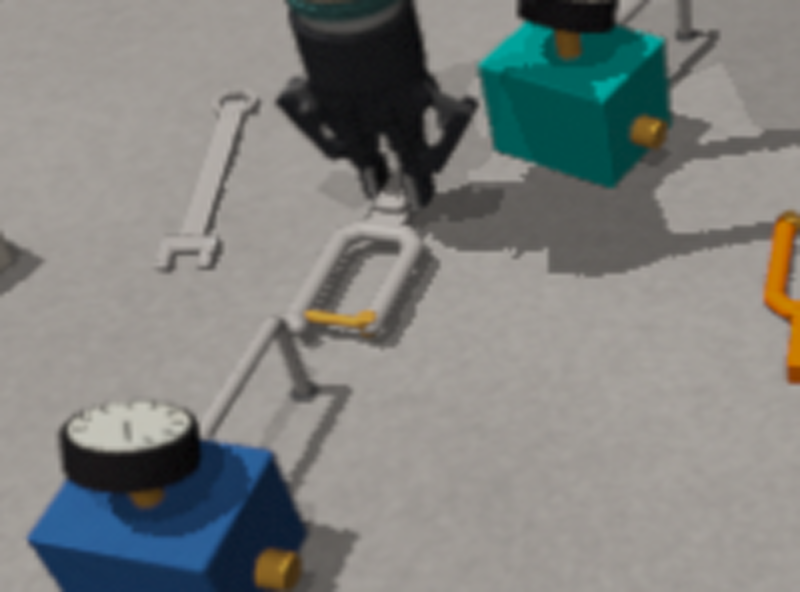

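View pics/t3.png

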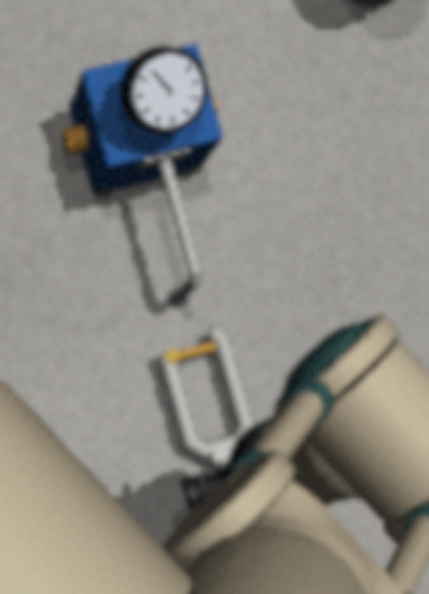

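```bash
cat > m2.py <<'E'
from meas import *
import sys
def fitl(w,th,box,x0,y0):
    u0,v0,u1,v1=box; m=w.min(2)>th; pts=[]
    for v in range(v0,v1):
        u=np.where(m[v,u0:u1])[0]
        if len(u)>3 and u[-1]-u[0]<26: pts.append((u0+(u[0]+u[-1])/2,v))
    pts=np.array(pts,np.float32); d=cv2.fitLine(pts,cv2.DIST_HUBER,0,.01,.01).ravel()
    return (np.degrees(np.arctan2(d[0],d[1]))+90)%180-90, toW(d[2:],x0,y0), len(pts)
def hook(lift):
    s=arm.get_state();p=s["eef_pos"];a=np.radians(s["orientation"][2]);x0,y0=.4,-.45
    R=np.array([[np.cos(a),-np.sin(a)],[np.sin(a),np.cos(a)]])
    for n in("top","scene"):
        c=camera(n);w=warp(c,.011+lift,x0,y0);cv2.imwrite(f"pics/m2_{n}.png",w)
        for th in (168,160) if n=="top" else (160,152):
            mid=[]
            for ly in(25,-25):
                P=p[:2]+R@np.array([75,ly])/1000
                u=(y0+.3-P[1])/.0005; v=(x0+.3-P[0])/.0005
                try:
                    r=fitl(w,th,(int(u-22),int(v-40),int(u+22),int(v+40)),x0,y0); mid.append(R.T@(r[1]-p[:2])*1000); print(n,th,ly,round(float(r[0]),2),r[2],"local",mid[-1].round(1))
                except Exception as e: print(n,th,ly,"fail",e)
        # gate
        hsv=cv2.cvtColor(c["color"],cv2.COLOR_BGR2HSV); m=cv2.inRange(hsv,(12,120,90),(35,255,255))
        q=proj(c,[np.r_[p[:2]+R@[.118,0],.011+lift]])[0].astype(int); mm=np.zeros_like(m); mm[q[1]-10:q[1]+10,q[0]-16:q[0]+16]=1;ys,xs=np.where(m*mm)
        if len(xs): print(n,"gate local",(R.T@(onplane(c,[[xs.mean(),ys.mean()]],.011+lift)[0,:2]-p[:2])*1000).round(1),len(xs))
E
python3 - <<'E'
from m2 import *
hook(.0103)
T=camera("top");S=camera("scene")
for n,c,ths in(("t",T,(160,168)),("s",S,(150,158))):
    w=warp(c,.072,.45,-.4)
    for th in ths:
        try: r=fitl(w,th,(310,215,410,340),.45,-.4); print(n,th,"eye",r, "y at .567:",r[1][1]-(r[1][0]-.567)*np.tan(np.radians(r[0])))
        except Exception as e: print(n,th,e)
    print(w[280,330:410:3].min(1))
    w0=warp(c,.0,.45,-.4); m=(w0.max(2)<(75 if n=="t" else 85)).astype(np.uint8); m[:330]=0; m[420:]=0; m[:,:360]=0; m[:,440:]=0
    ys,xs=np.where(m); print("dark foot",len(xs), toW((xs.mean(),ys.mean()),.45,-.4) if len(xs) else "")
    cv2.imwrite(f"pics/foot_{n}.png",cv2.resize(w0[320:420,340:480],None,fx=3,fy=3))
a=[cv2.imread(f"pics/foot_{q}.png")[:, :400] for q in"ts"]; cv2.imwrite("pics/foot.png",np.hstack(a))
E
```

```text
top 168 25 14.61 80 local [78.5 22.5]
top 168 -25 14.93 80 local [ 73.6 -27.4]
top 160 25 14.24 80 local [76.2 22.2]
top 160 -25 14.64 80 local [ 75.1 -27.6]
top gate local [117.2   3.7] 37
scene 160 25 14.65 80 local [79.9 23.9]
scene 160 -25 14.74 80 local [ 79.8 -26. ]
scene 152 25 8.71 36 local [63.8 23.6]
scene 152 -25 14.95 66 local [ 70.3 -26.4]
scene gate local [120.1   6.6] 50
t 160 eye (np.float32(14.63092), array([ 0.61355 , -0.280925], dtype=float32), 125) y at .567: -0.2930772
t 168 eye (np.float32(14.306358), array([ 0.6101272 , -0.28167248], dtype=float32), 99) y at .567: -0.29267058
[129 131 135 138 136 132 128 127 140 157 168 172 167 157 152 148 148 149
 150 149 148 150 153 155 155 153 152]
dark foot 771 [ 0.56509339 -0.29426005]
s 150 eye (np.float32(12.726456), array([ 0.58280003, -0.28965   ], dtype=float32), 12) y at .567: -0.29321834
s 158 eye (np.float32(13.629356), array([ 0.6115415 , -0.28014633], dtype=float32), 124) y at .567: -0.29094622
[150 152 148 135 111  99 108 130 148 157 163 163 158 153 150 149 150 150
 149 150 150 150 149 149 149 149 148]
dark foot 686 [ 0.55852843 -0.2910707 ]
```

View pics/foot.png

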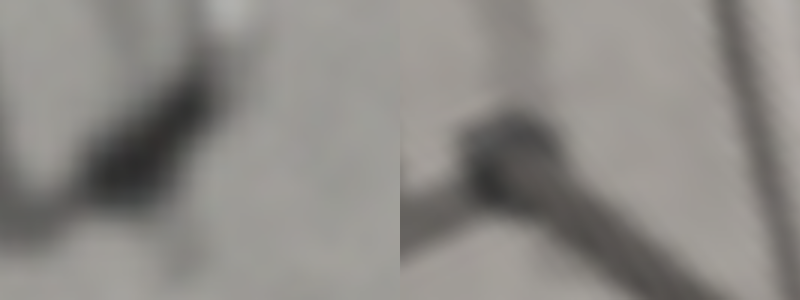

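Both views agree: the bar lies about 3.4 mm right of the loop's midline (2 mm wanted) and about 172 mm ahead of the TCP. The gate is shut. I'll lower the hook, shift it 1.5 mm, then push on.

>>> step_arm([
  {"fingers":0,"dx":0,"dy":1.5,"dz":4,"roll":0},
  {"fingers":0,"dx":0,"dy":0,"dz":4,"roll":0},
  {"fingers":0,"dx":0,"dy":0,"dz":1.5,"roll":0},
  {"fingers":0,"dx":5,"dy":0,"dz":0,"roll":0},
  {"fingers":0,"dx":5,"dy":0,"dz":0,"roll":0},
  {"fingers":0,"dx":5,"dy":0,"dz":0,"roll":0},
  {"fingers":0,"dx":5,"dy":0,"dz":0,"roll":0},
  {"fingers":0,"dx":5,"dy":0,"dz":0,"roll":0},
  {"fingers":0,"dx":5,"dy":0,"dz":0,"roll":0},
])

```text
time_s: 7.38
eef_pos: [0.4288, -0.3255, 0.0314]
orientation: [180.0, -0.0, 14.5]
wrist_force: [0.4, -0.0, -2.9]
width: 0.0187
```

>>> step_arm([
  {"fingers":0,"dx":5,"dy":0,"dz":0,"roll":0},
  {"fingers":0,"dx":5,"dy":0,"dz":0,"roll":0},
  {"fingers":0,"dx":5,"dy":0,"dz":0,"roll":0},
  {"fingers":0,"dx":5,"dy":0,"dz":0,"roll":0},
  {"fingers":0,"dx":5,"dy":0,"dz":0,"roll":0},
])

```text
time_s: 7.8
eef_pos: [0.4523, -0.3192, 0.0312]
orientation: [-180.0, 0.1, 14.5]
wrist_force: [-1.7, -0.6, -3.7]
width: 0.0187
```

Run:
```python
from h import *
s=arm.get_state();p=s["eef_pos"];print(p,s["orientation"],s["wrist_force"],s["width"])
T=camera("top");S=camera("scene"); 
cv2.imwrite("pics/s4.png",np.hstack([cv2.resize(S["color"][150:270,140:240],None,fx=4,fy=4,interpolation=cv2.INTER_CUBIC),cv2.resize(T["color"][70:190,370:470],None,fx=4,fy=4,interpolation=cv2.INTER_CUBIC)]))
```

```text
[ 0.45229858 -0.31919029  0.03120598] [-1.79983007e+02  5.52598201e-02  1.44584922e+01] [-1.73154111 -0.58507012 -3.7284017 ] 0.018666959175576415
```

View pics/s4.png

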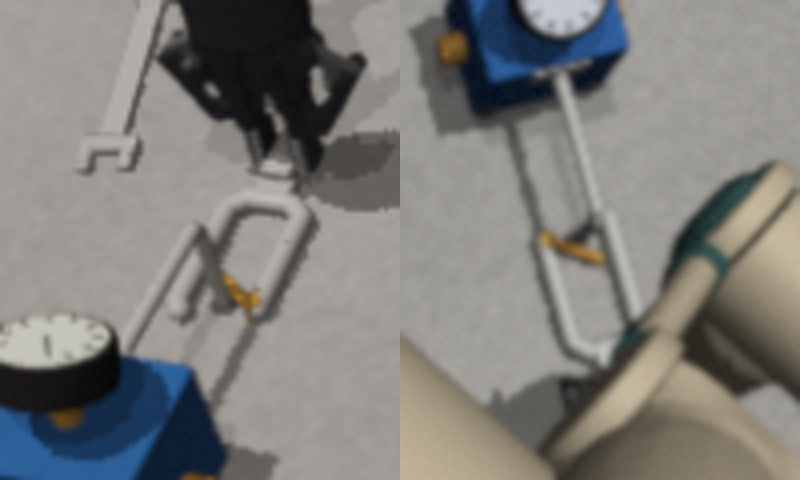

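The scene view shows the bar in the mouth, its foot at about (215,300), with the gate swinging inwards at (240,290). The top view agrees. I'll carry on.

>>> step_arm([
  {"fingers":0,"dx":5,"dy":0,"dz":0,"roll":0},
  {"fingers":0,"dx":5,"dy":0,"dz":0,"roll":0},
  {"fingers":0,"dx":5,"dy":0,"dz":0,"roll":0},
  {"fingers":0,"dx":5,"dy":0,"dz":0,"roll":0},
  {"fingers":0,"dx":5,"dy":0,"dz":0,"roll":0},
  {"fingers":0,"dx":5,"dy":0,"dz":0,"roll":0},
  {"fingers":0,"dx":5,"dy":0,"dz":0,"roll":0},
  {"fingers":0,"dx":5,"dy":0,"dz":0,"roll":0},
  {"fingers":0,"dx":5,"dy":0,"dz":0,"roll":0},
])

```text
time_s: 8.65
eef_pos: [0.4973, -0.3085, 0.0316]
orientation: [179.9, -0.1, 14.4]
wrist_force: [0.0, -0.4, -2.9]
width: 0.0187
```

>>> step_arm([
  {"fingers":0,"dx":4,"dy":0,"dz":0,"roll":0},
  {"fingers":0,"dx":4,"dy":0,"dz":0,"roll":0},
])

```text
time_s: 8.82
eef_pos: [0.5046, -0.3064, 0.0315]
orientation: [179.9, -0.0, 14.4]
wrist_force: [0.8, -0.2, -2.1]
width: 0.0185
```

Run:
```python
from h import *
s=arm.get_state();p=s["eef_pos"];print(p,s["orientation"],s["wrist_force"],s["width"])
T=camera("top");S=camera("scene"); 
cv2.imwrite("pics/s5.png",np.hstack([cv2.resize(S["color"][150:270,140:240],None,fx=4,fy=4,interpolation=cv2.INTER_CUBIC),cv2.resize(T["color"][70:190,370:470],None,fx=4,fy=4,interpolation=cv2.INTER_CUBIC)]))
```

```text
[ 0.50459542 -0.30638193  0.03150516] [ 1.79939894e+02 -4.83629786e-02  1.44382957e+01] [ 0.76190866 -0.24633817 -2.09363735] 0.018515867388888566
```

View pics/s5.png

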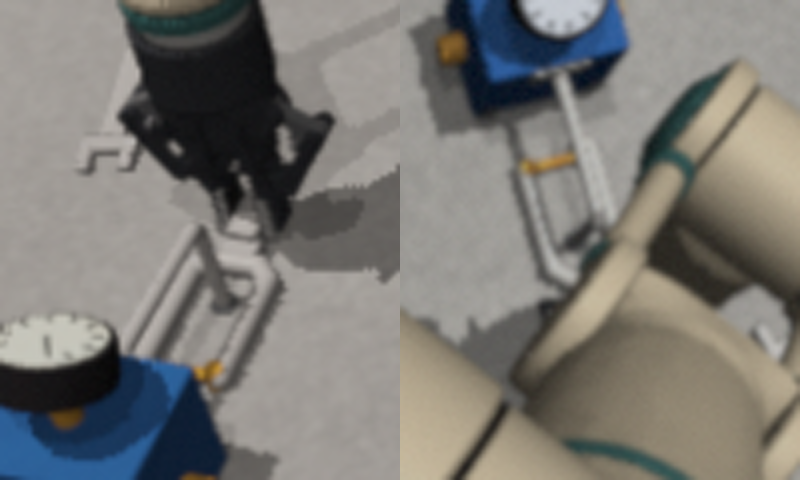

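The gate has snapped shut in both views (top (550,163); scene (208,372)) and the bar stands inside the loop towards its back. I'll go 4 mm further to the seat, set the hook down and let go.

>>> step_arm([
  {"fingers":0,"dx":2,"dy":0,"dz":0,"roll":0},
  {"fingers":0,"dx":2,"dy":0,"dz":0,"roll":0},
  {"fingers":0,"dx":0,"dy":0,"dz":1,"roll":0},
  {"fingers":0,"dx":0,"dy":0,"dz":0.5,"roll":0},
  {"fingers":0,"dx":0,"dy":0,"dz":0,"roll":0},
])

```text
time_s: 9.33
eef_pos: [0.5077, -0.3053, 0.0299]
orientation: [180.0, -0.0, 14.4]
wrist_force: [0.5, -0.2, -1.1]
width: 0.0185
```

>>> step_arm([
  {"fingers":0.3,"dx":0,"dy":0,"dz":0,"roll":0},
  {"fingers":0.4,"dx":0,"dy":0,"dz":0,"roll":0},
  {"fingers":0.5,"dx":0,"dy":0,"dz":0,"roll":0},
  {"fingers":0.5,"dx":0,"dy":0,"dz":0,"roll":0},
  {"fingers":0.5,"dx":0,"dy":0,"dz":0,"roll":0},
  {"fingers":0.5,"dx":0,"dy":0,"dz":0,"roll":0},
])

```text
time_s: 9.83
eef_pos: [0.5075, -0.3052, 0.0299]
orientation: [180.0, -0.0, 14.4]
wrist_force: [0.9, 0.8, 1.0]
width: 0.0425
```

>>> step_arm([
  {"fingers":0.5,"dx":0,"dy":0,"dz":-5,"roll":0},
  {"fingers":0.5,"dx":0,"dy":0,"dz":-10,"roll":0},
  {"fingers":0.5,"dx":0,"dy":0,"dz":-15,"roll":0},
  {"fingers":0.5,"dx":0,"dy":0,"dz":-20,"roll":0},
  {"fingers":0.5,"dx":-5,"dy":0,"dz":-25,"roll":0},
  {"fingers":0.5,"dx":-15,"dy":0,"dz":-25,"roll":0},
  {"fingers":0.5,"dx":-20,"dy":0,"dz":-25,"roll":0},
  {"fingers":0.5,"dx":-20,"dy":0,"dz":-25,"roll":0},
  {"fingers":0.5,"dx":-20,"dy":0,"dz":-15,"roll":0},
  {"fingers":0.5,"dx":-20,"dy":0,"dz":-10,"roll":0},
  {"fingers":0.5,"dx":-10,"dy":0,"dz":0,"roll":0},
  {"fingers":0.5,"dx":0,"dy":0,"dz":0,"roll":0},
])

```text
time_s: 10.83
eef_pos: [0.3995, -0.3329, 0.206]
orientation: [179.9, -0.0, 14.3]
wrist_force: [-0.8, 0.0, -0.2]
width: 0.0428
```

Run:
```python
from h import *
s=arm.get_state();p=s["eef_pos"];print(p,s["wrist_force"],s["width"],s["time_s"])
T=camera("top");S=camera("scene"); 
cv2.imwrite("pics/s6.png",np.hstack([cv2.resize(S["color"][170:290,130:230],None,fx=4,fy=4,interpolation=cv2.INTER_CUBIC),cv2.resize(T["color"][70:190,370:470],None,fx=4,fy=4,interpolation=cv2.INTER_CUBIC)]))
cv2.imwrite("pics/s6full.png",S["color"])
```

```text
[ 0.39949544 -0.3329056   0.20600333] [-0.82726853  0.008918   -0.23915635] 0.04279904933871839 10.8333
```

View pics/s6.png

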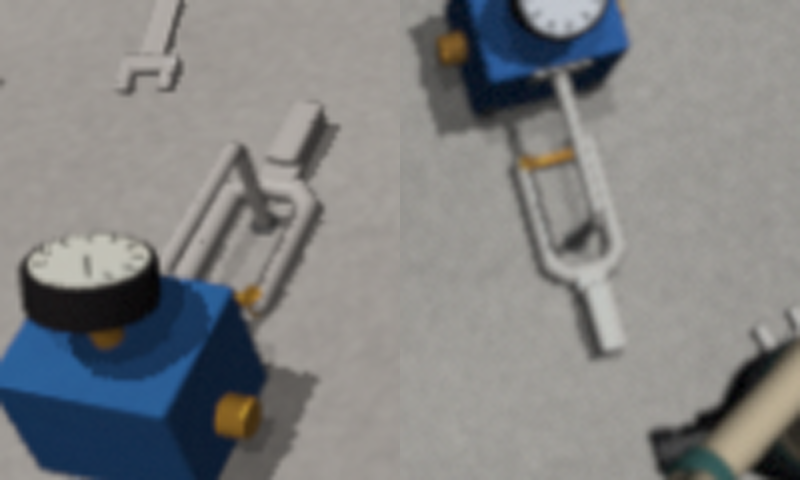

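View pics/s6full.png

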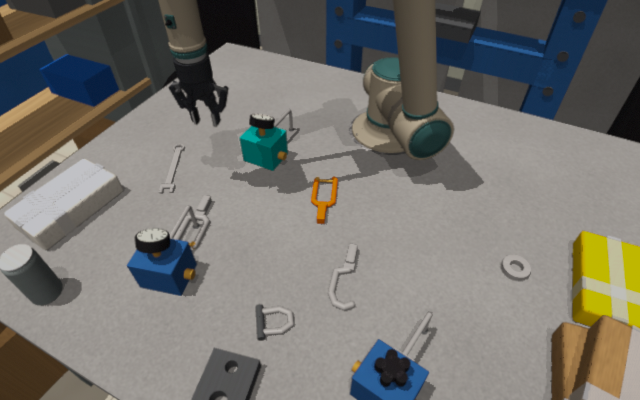

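The hook lies flat and clear of the gripper. The gate is shut across the mouth (top (548,160), scene (248,296)) and the bar's foot is inside the loop. One numeric check, then I hand in.

Run:
```python
from h import *
T=camera("top");S=camera("scene")
zt=lambda x,y:[370+(x-400+.5)/4-.5,70+(y+.5)/4-.5]
zs=lambda x,y:[130+(x+.5)/4-.5,170+(y+.5)/4-.5]
r=tri(T,zt(607,350),S,zs(315,104)); g=tri(T,zt(524,163),S,zs(257,294)); print("rear end",r,"hinge",g)
rear=onplane(T,[zt(607,348)],.022)[0]; foot=onplane(T,[zt(578,240)],.003)[0]
a=np.radians(14.4); d=foot-rear; print("foot local x,y (mm)", 1e3*(d[0]*np.cos(a)+d[1]*np.sin(a))-27, 1e3*(-d[0]*np.sin(a)+d[1]*np.cos(a)))
print(arm.sign_off())
```

```text
rear end (array([ 0.47951683, -0.3079787 ,  0.01875869]), np.float64(0.0010131625735354203)) hinge (array([ 0.61538962, -0.2518803 ,  0.01230189]), np.float64(0.002988310275757704))
foot local x,y (mm) 55.64099070463122 -6.02726633279882
the job is handed in; nothing more can be done
None
```

The steel snap hook is clipped onto the upright bar of the gauge block's eye, lying flat on the bench and let go. I gripped it by the shank and carried it round to the eye, then pushed its nose on along the eye's axis. The gate gave way and snapped shut behind the bar. I then backed the gripper clear and handed in at about 11 s of the 43 s.

**Last checks**
- **Clipped on:** both cameras show the gate shut and the bar inside the loop. The top view puts the bar's foot about 56 mm ahead and 6 mm right of the hook's origin (58 and 2 mm wanted), inside the closing range.
- **Lying flat:** two-view heights were 19 mm at the rear end of the shank and 12 mm at the gate hinge. The shank figure should be near 22 mm; I put the difference down to pixel picking.
- **Forces:** the readings after each move never passed about 7 N, and the gripper touched nothing at the end.
- **Other parts:** the orange and turquoise look-alikes were not touched.

**What disagreed:** the two cameras differed by 2 to 6 mm on the bar's position. Along the approach, its foot and its top bend differed by up to about 10 mm, so I settled the final depth by looking at the gate and bar.

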